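# Start a two-part mix and open the hardener's safety cap

## Task

Start a two-part mix: take the spatula out of its stand, dip its blade well into the open jar, then lower it into the mixing cup on the balance and let go, so that it stays standing in the cup. Then open the hardener, the tall square bottle in the rack: press its safety cap down, keep it pressed while you turn it counter-clockwise (seen from above) until it comes free, and lift the cap straight up. The job ends while holding: finish with the cap still in the gripper, level, about 5 cm above the open mouth, with the bottle still seated in its rack and without having shifted the jar, its lid, the weighing trays or the other bottle.

Things in the scene. Friction and masses are not known exactly. Their poses are not given: they have to be found in the camera images.
- spatula: Mixing spatula, 165 mm long, 60 g, hanging upright in its stand. Origin at the blade's tip (lower end), +z along the tool towards the handle's end. From the tip: steel blade 9 x 3.5 mm up to 34 mm, steel shaft 7 mm thick up to 80, round wooden collar 22 mm across from 80 to 84, round wooden handle 15 mm across from 84 to 165 mm (grip it there, any yaw).
- stand: Fixed spatula stand: steel foot 76 mm across, 8 mm high, and an upright aluminium tube 30 mm across whose mouth (13 mm bore) is 88 mm above the bench. The spatula's collar rests on the mouth, its blade and shaft hang inside: lift it 85 mm straight up to clear. Origin at the centre of the underside.
- jar: Open white plastic jar with the base compound, loose, 450 g. 88 mm across, 92 mm high, mouth 74 mm wide inside, inner floor at 5 mm. Origin at the centre of the underside, z up. Dip the blade's tip at least 30 mm below the rim.
- balance: Fixed ivory laboratory balance, 300 x 200 mm, with a round steel pan 160 mm across. Its front with the display faces -x of its frame. Origin at the centre of the underside; pan centre at x = 50 mm, pan surface at z = 75 mm.
- cup: Open white mixing cup, loose on the balance's pan, 130 g. 95 mm high, 68 mm across at the rim and 64 mm at the foot, wall 2.5 mm, inner floor at 4 mm. Origin at the centre of the underside. A spatula let go with its tip near the floor leans on the rim and stays.
- rack: Fixed grey bottle rack, 85 x 200 x 46 mm, with two square pockets 63 mm wide at y = +50 and -50 mm of its frame, pocket floor at z = 6 mm. Origin at the centre of the underside. One pocket holds the hardener bottle, the other the squat bottle; which is which changes.
- bottle: Hardener bottle, white, loose in one rack pocket (which keeps it from turning), about 350 g; square body 60 x 60 mm, 92 mm high, sloped shoulder up to 102 mm, round neck 25 mm thick with three lugs, open mouth at 129.5 mm. Origin at the centre of the underside, z up.
- mouth (a point): Centre of the hardener bottle's open mouth, the top of its neck, hidden under the cap until it is off; 129.5 mm above the bottle's origin. Its axes are the bottle's.
- cap: White push-and-turn safety cap on the hardener bottle: round, ribbed, 47 mm across, 30 mm high, 40 g. Origin at the centre of its open underside, z up. Closed, the origin is 114 mm above the bottle's origin and 12 mm above its shoulder, so from above the sides can be gripped along their upper 22 to 26 mm. Closed, its x axis points along the bottle's x axis.
- cap_top (a point): Centre of the cap's flat top, 30 mm above its origin; 150 mm above the bench when closed. The cap is sprung: it starts down at 3 N, is clear of its notches 4 mm down (8 N) and bottoms 7 mm down (11.5 N). Held 4 to 7 mm down (best 5 to 6) it turns counter-clockwise seen from above and is free to lift from 40 to 80 degrees (best 60; stop at about 80). Clockwise is blocked.
- squat_bottle: Bystander: squat white square bottle, 60 x 60 mm, 86 mm high with a 28 mm plain cap, in the other rack pocket. Origin at the centre of its underside.
- jar_lid: Bystander: the jar's white lid, 88 mm across, 18 mm high, flat on the bench beside the rack. Origin at the centre of its underside.
- weigh_boats: Bystander: stack of white weighing trays, 88 x 88 x 22 mm, on the robot's side of the rack. Origin at the centre of its underside.
Not all that is in view belongs to the job. Several things have the shape of the cap; the one meant has the colours described above. What is shaped like the jar but orange is not meant.

How it is judged:
On the way, in this order (a step that is already met when the one before it is completed fails the run):
1. the held spatula's blade is dipped into the jar, its tip at least 20 mm below the rim (z of spatula in the frame of jar between 0 and 0.072 m and horizontal distance between spatula and jar below 0.038 m and angle between spatula's own z axis and vertical below 1 rad and contact force between the fingers and spatula above 0.5 N), for 0.1 s.
2. the spatula stands in the mixing cup on the balance, let go (z of spatula in the frame of cup between -0.005 and 0.035 m and horizontal distance between spatula and cup below 0.036 m and angle between spatula's own z axis and vertical below 0.9 rad and angle between cup's own z axis and vertical below 0.15 rad and contact force between the fingers and spatula below 0.05 N and linear speed of spatula below 0.1 m/s), for 0.2 s.
3. the cap is pressed down at least 3.5 mm on the bottle (z of cap in the frame of bottle between 0.1 and 0.1105 m and horizontal distance between cap and bottle below 0.008 m and angle between the x axis of cap and the x axis of bottle, either way round below 0.4 rad), for 0.05 s.
4. still pressed down, the cap is turned at least 30 degrees on the bottle (z of cap in the frame of bottle between 0.1 and 0.1125 m and horizontal distance between cap and bottle below 0.008 m and angle between the x axis of cap and the x axis of bottle, either way round above 0.52 rad), for 0.05 s.
At the end, for the whole second after the job is handed in: Cap held level (17 deg) and still, 20 to 120 mm above the bottle's mouth, within 35 mm of its axis, clear of the bottle; bottle upright on its pocket floor; spatula let go, standing in the upright cup on the pan, tip within 35 mm of the cup's underside; jar upright within 40 mm of its place (z of cap in the frame of bottle between 0.1495 and 0.2495 m and horizontal distance between cap and bottle below 0.035 m and angle between cap's own z axis and vertical below 0.3 rad and linear speed of cap below 0.03 m/s and contact force between the fingers and cap above 1 N and contact force between cap and bottle below 0.1 N and z of bottle in the frame of rack below 0.01 m and angle between each of bottle, jar's own z axis and vertical below 0.1 rad and distance of bottle from where it was at the start of the episode below 0.012 m and z of spatula in the frame of cup between -0.005 and 0.035 m and horizontal distance between spatula and cup below 0.036 m and angle between spatula's own z axis and vertical below 0.9 rad and linear speed of spatula below 0.05 m/s and contact force between the arm and spatula below 0.05 N and angle between cup's own z axis and vertical below 0.15 rad and z of cup in the frame of balance between 0.07 and 0.085 m and distance of jar from where it was at the start of the episode below 0.04 m); the arm keeps its last pose, push and grip.
It fails at once if the hardener bottle is pulled up out of its pocket by more than 15 mm (z of bottle in the frame of rack above 0.021 m).
It fails at once if the jar or the mixing cup is tipped (angle between any of jar, cup's own z axis and vertical above 0.5 rad).
It fails at once if the squat bottle, the jar's lid or the weighing trays are moved by more than 30 mm (distance of any of squat_bottle, jar_lid, weigh_boats from where it was at the start of the episode above 0.03 m).
It also fails if it takes over 54 s, if anything falls off the work surface, if the arm or the gripper's body presses on something with over 40 N, if the wrist force passes 120 N, or if a joint passes its speed limit or range.

## Robot

A 6-joint arm with a two-finger parallel gripper is mounted at the origin on the work surface. World frame = base frame: x ahead of the robot, y to its left, z up, the work surface at z = 0. Lengths are in m, angles in rad, forces in N, time in s.
With the tool pointing down it reaches from about 0.35 to 0.775 m from the base axis. Payload 5.5 kg.
Tool frame: the origin (TCP) lies at the very end of the fingers, on their centre line; the grasp point (between the pads) lies 19 mm behind it (grip_point_offset is the distance from the TCP to the grasp point, in m); z points along the fingers, y is the direction in which the jaws open and shut (so a half turn about z gives the same grasp; the last joint's range is limited). The gripper opens to 85 mm and grips with 20 to 120 N. Pads are 22 mm wide; open, the fingers measure 114 mm over their backs; the gripper's body (76 mm by 85 mm) begins 54 mm behind the grasp point. The pads swing forward as they close: fully open they stand 13 mm farther back than shut.
Start: joints at [1.086, 0.313, 0.046, 1.304, 0, 1.431], TCP at [0.194, 0.541, 0.231] pointing down, gripper open.
Joint ranges: [-2.76, 2.76], [-0.86, 1.69], [-1.03, 1.26], [-2.2, 2.34], [-1.47, 1.5], [-3.14, 3.14]. Speed limits (rad/s): [2.57, 2.57, 3.14, 3.14, 3.14, 3.14].

## Interface

Orientations are given as a unit quaternion [w, x, y, z].
In Python, from workcell import * gives the robot as it stands.
- The arm moves only by the shell command python3 -m crank 'ROWS' [OPENING] [FORCE]. ROWS is a JSON object of lists of equal length, an entry for each row: "travel": the shift along the tool's x, y, z in units of 40 mm (1.0 is 40 mm), a list of three; "turn": the turn about the tool's z in rad. In form: {"travel": [[x, y, z], ...], "turn": [turn, ...]}. A call has 1 to 5 rows; each row is the pose to reach, as a shift and turn from the pose commanded when the call began, along the tool's axes at that moment; what a row does not reach only later rows make up. A row lasts 1/12 s, in which the tool goes at most 41.7 mm and 7.16 degrees, less where a joint would pass 70% of its speed; a pose out of reach is approached as far as the arm can. A call with a gripper value outside its range is refused whole. OPENING is the finger opening in mm, from 0 to 85.4, set as the call begins (- or left out, the last holds). The fingers move at their own pace and stop on an object; FORCE is the grip in N (left out, the last holds). Time passes only in rows, so rows that repeat a pose let the fingers close. It gives the time, the measured TCP pose, the force and the opening at its end, in the units of the state.
- get_state(): the state, without advancing time (a new reading comes with each control period).
- read_camera(name): name is "scene" or "top" or "wrist"; returns a dict with "image" (420x560x3 uint8, red, green, blue), "K" (3x3 intrinsics, pixels), "R" (3x3) and "t" (3): a world point X has camera coordinates R X + t. Camera axes: x right, y down, z forward; pixel columns grow to the right and rows downward; lengths in m; the calibration is good to about 2 mm. A picture is of the moment at which its call begins. There is no depth.
- hand_in(): hands the job in, once; it reports no verdict.
The state is a dict: "clock": time; "joint_pos": joint angles; "qvel": joint speeds; "tau": joint torques, N m; "tcp_pos": TCP position; "orientation": TCP orientation; "wrist_force": force on the tool from outside, world axes, zero at the start; "ft_torque": the same for the moment, N m; "finger_gap": finger opening in m.
Only numpy, scipy, OpenCV 4.12 (cv2) and the standard library are available. Lean on these libraries where they do the work, as an engineer would, in place of code of your own. Each camera call takes 0.05 s, during which the arm holds its last target. There are 200 camera calls.

## Working session

There is one attempt and no reset: what is moved stays moved. The work goes in short steps, Python scripts to look and compute and a shell command to move; the robot and the scene stay as the last step left them, time stands still between calls to the robot, and variables do not carry over. Pictures are saved under pics/ and viewed, about 8 in all and at most 12, crops included, and the job is handed in when it is done.

```bash
ls; mkdir -p pics; cat > h.py <<'E'
from workcell import *
import numpy as np, cv2
from scipy.spatial.transform import Rotation as Ro
def ray(c,u,v,z):
    d=c['R'].T@(np.linalg.inv(c['K'])@[u,v,1.]); o=-c['R'].T@c['t']
    return o+d*(z-o[2])/d[2]
def proj(c,X):
    p=c['K']@(c['R']@np.array(X,float)+c['t']); return p[:2]/p[2]
def save(c,n,box=None,s=1):
    im=c['image'][:,:,::-1]
    if box: im=im[box[1]:box[3],box[0]:box[2]]
    cv2.imwrite('pics/'+n,cv2.resize(im,None,fx=s,fy=s,interpolation=cv2.INTER_CUBIC))
def toolrot():
    w,x,y,z=get_state()['orientation']; return Ro.from_quat([x,y,z,w]).as_matrix()
def go(p):
    s=get_state(); d=toolrot().T@(np.array(p)-s['tcp_pos']); return d/0.04
E
python3 - <<'E'
from h import *
import pickle
for n in('scene','top'):
    c=read_camera(n); pickle.dump(c,open(n+'.pkl','wb')); save(c,n+'.png',None,1.42); print(n,-c['R'].T@c['t'],c['K'][0,0])
print(get_state(),toolrot().round(3))
E
```

```text
pics
scene [ 1.30551155 -0.40936576  0.89744043] 512.5967419479542
top [ 0.3847939  -0.02250786  1.05132936] 394.21134098056456
{'clock': 0.1, 'joint_pos': array([1.08639049e+00, 3.13934505e-01, 4.51427952e-02, 1.30361778e+00,
       1.59016471e-05, 1.43119614e+00]), 'qvel': array([ 0.00101039, -0.00209174,  0.00337843,  0.00187741, -0.00015448,
       -0.00016284]), 'tau': array([ 2.58548251e-03, -4.81726670e+01,  2.99244153e+01,  1.27659031e-02,
       -1.32435980e-04, -6.32404038e-06]), 'tcp_pos': array([0.19415679, 0.54076352, 0.23051334]), 'orientation': array([-2.55159852e-04,  1.71549992e-01,  9.85175086e-01, -7.65200087e-04]), 'wrist_force': array([ 0.6779136 , -0.42824505, -0.77730767]), 'ft_torque': array([ 0.01163886, -0.04510197, -0.03427874]), 'finger_gap': 0.08523665267476935} [[-0.941  0.338 -0.001]
 [ 0.338  0.941 -0.001]
 [ 0.    -0.002 -1.   ]]
```

View pics/scene.png

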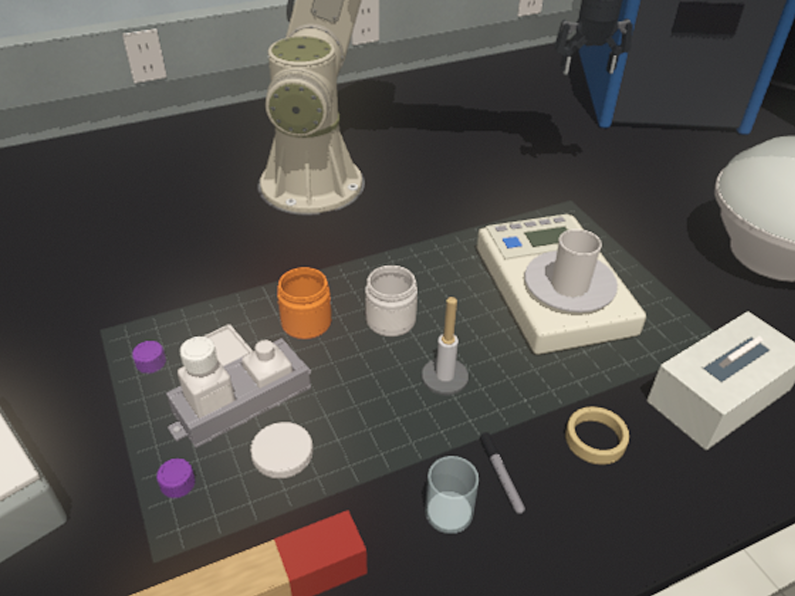

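View pics/top.png

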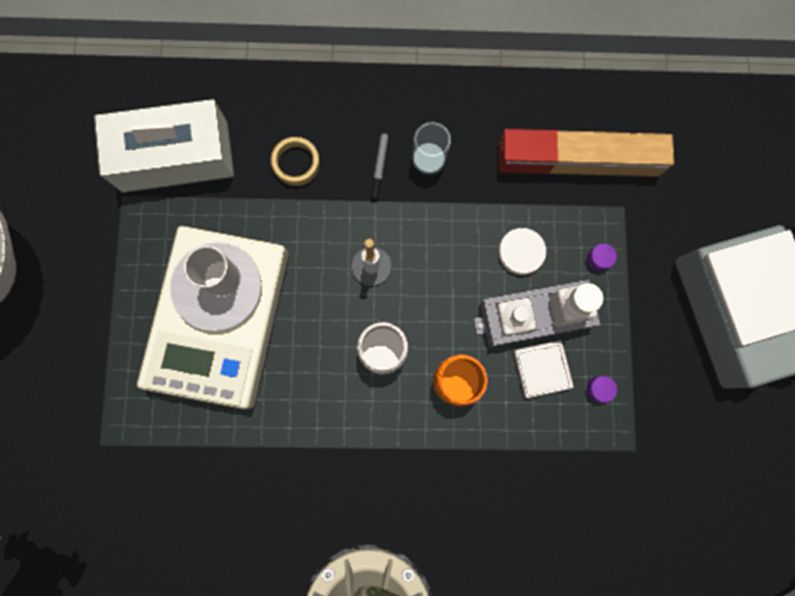

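The two views show the cap-shaped things: purple at scene (148,357) and (176,477), white on the tall bottle at scene (198,355) / top (585,302). The white one on the tall square bottle is meant. The white jar is at top (382,350); the orange one at (460,380) is a decoy. The spatula handle is at top (369,243) and the cup at (207,268).

```bash
python3 - <<'E'
from h import *
import pickle
T=pickle.load(open('top.pkl','rb'));S=pickle.load(open('scene.pkl','rb'))
def blobs(c,mask,tag,amin=25):
    n,l,st,ce=cv2.connectedComponentsWithStats(mask.astype(np.uint8))
    for i in range(1,n):
        if st[i,4]>=amin:
            cs,_=cv2.findContours((l==i).astype(np.uint8),cv2.RETR_EXTERNAL,cv2.CHAIN_APPROX_NONE)
            (u,v),r=cv2.minEnclosingCircle(cs[0]); print(tag,st[i],ce[i].round(1),'circ',round(u,1),round(v,1),round(r,1))
for n,c,roi in(('top',T,(90,150,440,300)),('scene',S,(70,140,460,360))):
    x0,y0,x1,y1=roi
    im=c['image'].astype(int); m=np.zeros(im.shape[:2],bool); m[y0:y1,x0:x1]=1
    hsv=cv2.cvtColor(c['image'],cv2.COLOR_RGB2HSV)
    wood=m&(hsv[...,0]>8)&(hsv[...,0]<25)&(hsv[...,1]>90)&(hsv[...,2]>90)
    blobs(c,wood,n+' wood',8)
    blobs(c,m&(im.min(2)>205)&(hsv[...,1]<40),n+' white')
save(T,'c1.png',(235,155,435,290),4)
# side-by-side crops of cap in scene & cup in top
a=cv2.resize(S['image'][225:320,110:225,::-1],None,fx=4,fy=4,interpolation=2)
b=cv2.resize(T['image'][160:255,105:200,::-1],None,fx=4,fy=4,interpolation=2)
cv2.imwrite('pics/c2.png',np.hstack([a,b])[:,:800])
E
```

```text
top wood [257 168   6   7  38] [259.5 171. ] circ 259.5 171.0 3.4
top wood [257 178   7   6  20] [260.3 180.7] circ 260.2 180.0 3.4
top wood [ 306  250   38   36 1091] [324.2 267.3] circ 324.2 267.5 19.0
top white [  98  161  101  125 4433] [152.4 221.8] circ 148.0 222.0 69.3
top white [353 161  31  31 761] [367.9 176. ] circ 368.0 176.0 15.8
top white [145 196  11   6  39] [149.4 198. ] circ 150.1 197.7 5.2
top white [405 200  19  22 308] [414.2 209.4] circ 414.0 210.5 11.2
top white [394 203   9   6  27] [397.4 205.1] circ 398.3 205.2 4.3
top white [352 210  25  21 270] [365.3 218.2] circ 364.0 221.5 14.2
top white [156 222  17   5  37] [164.9 223.4] circ 164.0 222.0 8.0
top white [253 228  22  13  33] [261.2 232.1] circ 263.5 234.0 12.1
top white [277 230  10  22  31] [282.8 239.5] circ 280.0 240.5 10.9
top white [364 242  39  37 970] [382.7 259.8] circ 383.0 259.5 22.7
top white [254 244  28  16 306] [267.4 251.7] circ 267.5 250.5 13.9
scene wood [ 195  188   39   51 1672] [214.  212.9] circ 213.5 213.1 25.5
scene wood [311 209  11  33 216] [316.6 225.6] circ 315.5 225.0 16.2
scene wood [399 286  44  41 722] [420. 307.] circ 420.0 306.0 22.8
scene white [366 188  88  47 973] [411.4 220.2] circ 409.5 207.5 45.9
scene white [128 233  46  24 652] [150.1 244.6] circ 150.4 247.0 22.6
scene white [181 241  12   7  64] [185.9 243.9] circ 186.5 244.5 5.7
scene white [176 250  28  17 224] [187.8 258.2] circ 189.5 257.0 13.5
scene white [132 262  21  15 150] [141.2 269.2] circ 142.6 267.4 10.8
scene white [ 178  298   41   34 1049] [197.7 314.4] circ 197.9 315.5 20.6
```

View pics/c1.png

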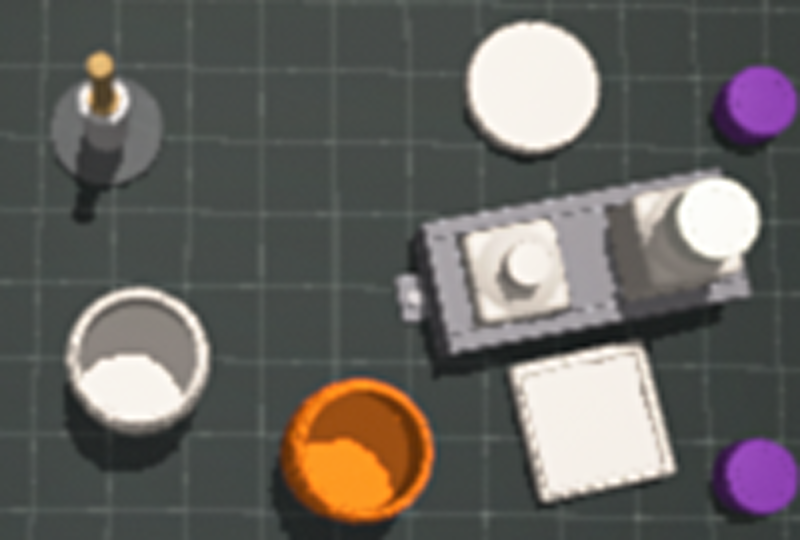

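View pics/c2.png

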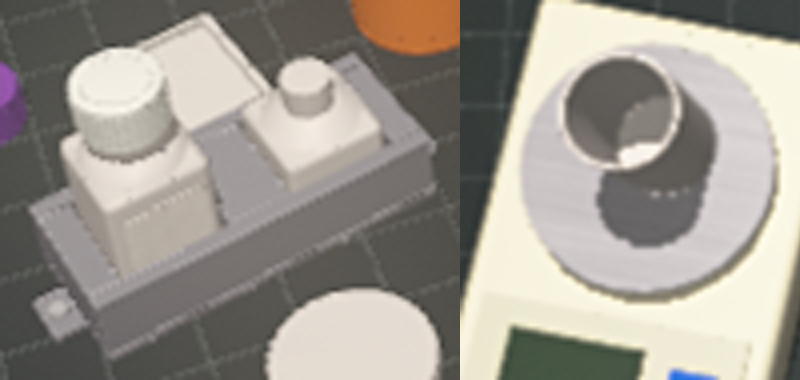

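The crops confirm the white ribbed cap on the tall square bottle (c1 px 718,221; c2 px 118,90), the white jar rim (c1 139,361), and an upright cup on the pan (c2 620,111).

```bash
python3 - <<'E'
from h import *
import pickle
T=pickle.load(open('top.pkl','rb'));S=pickle.load(open('scene.pkl','rb'))
o=np.array
C1=lambda u,v:((u+.5)/4-.5+235,(v+.5)/4-.5+155)
def P(n,c,uv,z): print(n,ray(c,*uv,z).round(4))
P('handle T',T,C1(99,65),.173); P('handle S',S,(317.3,210.5),.173); P('foot',T,C1(106,130),.008)
P('jar',T,C1(139,361),.092)
P('jar S',S,(391/1.42,282/1.42),.092)
P('cap T',T,C1(718,221),.15); P('cap S',S,(117/4+110-.4,79/4+225-.4),.15)
P('cup T',T,((620.-460)/4+105-.4,111/4+160-.4),.17); P('cup S',S,(579/1.42-.15,245/1.42-.15),.17)
cs=[ray(T,*C1(*p),.046)[:2] for p in((423,222),(717,172),(748,292),(447,355))]
print('rack c',np.mean(cs,0),[np.round(a,4) for a in cs])
for a,b in((0,1),(3,2)): print(np.degrees(np.arctan2(*(cs[a]-cs[b])[::-1])))
for a,b in((3,0),(2,1)): print(np.degrees(np.arctan2(*(cs[b]-cs[a])[::-1])))
E
```

```text
handle T [0.6227 0.0065 0.173 ]
handle S [0.6262 0.0044 0.173 ]
foot [0.6223 0.0062 0.008 ]
jar [ 0.4598 -0.0192  0.092 ]
jar S [ 0.4726 -0.0213  0.092 ]
cap T [ 0.5426 -0.3566  0.15  ]
cap S [ 0.5487 -0.3565  0.15  ]
cup T [0.5796 0.2653 0.17  ]
cup S [0.5929 0.2569 0.17  ]
rack c [ 0.53374217 -0.30672778] [array([ 0.5567, -0.2017]), array([ 0.5935, -0.3956]), array([ 0.5145, -0.4131]), array([ 0.4704, -0.2164])]
100.74227748892856
102.62816918922184
9.715655931959029
12.498940899334624
```

```bash
python3 -c "
from h import *
print(go([.6226,.0064,.231]),go([.6226,.0064,.134]))"
```

```text
[-1.45961925e+01 -8.95230570e+00 -1.39137837e-03] [-14.59677506  -8.9484372    2.42360547]
```

```bash

python3 -m crank '{"travel":[[-3.65,-2.24,0],[-3.65,-2.24,0],[-3.65,-2.24,0],[-3.65,-2.24,0],[-3.65,-2.24,0]],"turn":[0,0,0,0,0]}' 85
python3 -m crank '{"travel":[[-3.65,-2.24,0],[-3.65,-2.24,0],[-3.65,-2.24,0],[-3.65,-2.24,0],[-3.65,-2.24,0]],"turn":[0,0,0,0,0]}'
python3 -m crank '{"travel":[[-3.65,-2.24,0],[-3.65,-2.24,0],[-3.65,-2.24,0],[-3.65,-2.24,0],[-3.65,-2.24,0]],"turn":[0,0,0,0,0]}'
python3 -m crank '{"travel":[[-3.65,-2.24,0],[-3.65,-2.24,0],[-3.65,-2.24,0],[-3.65,-2.24,0],[-3.65,-2.24,0]],"turn":[0,0,0,0,0]}'
python3 -c "
from h import *
print(go([.6226,.0064,.231]));s=get_state();print(s['joint_pos'],s['clock'])
c=read_camera('wrist');save(c,'w1.png',None,1);print(proj(c,[.6226,.0064,.173]),(c['R']@s['tcp_pos']+c['t']))"
```

```text
clock: 0.52
tcp_pos: [0.3044, 0.4031, 0.2309]
orientation: [0.001, 0.174, 0.985, -0.001]
wrist_force: [-0.3, -0.1, -0.4]
finger_gap: 0.0848
clock: 0.93
tcp_pos: [0.4121, 0.2696, 0.231]
orientation: [0.001, 0.175, 0.985, -0.001]
wrist_force: [-0.0, -0.1, -0.3]
finger_gap: 0.0853
clock: 1.35
tcp_pos: [0.5195, 0.1359, 0.2306]
orientation: [0.001, 0.174, 0.985, -0.001]
wrist_force: [-0.0, -0.3, 1.2]
finger_gap: 0.085
clock: 1.77
tcp_pos: [0.6263, 0.0019, 0.2296]
orientation: [0.001, 0.174, 0.985, -0.001]
wrist_force: [0.3, 0.7, 0.2]
finger_gap: 0.085
[ 0.12452295  0.0750271  -0.03414705]
[-0.12438312  0.41522398  0.18989936  1.34444922 -0.00149405  0.22541069] 1.7667
[290.81315473 232.98537835] [0.00016036 0.03060277 0.1573034 ]
```

View pics/w1.png

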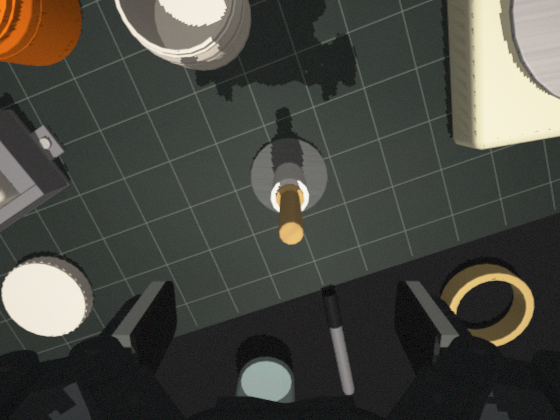

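Wrist view: handle end at (291,233), matching the projection (290.8,233). Descending to grip it.

```bash

python3 -m crank '{"travel":[[0,0,0.5],[0,0,1],[0,0,1.8],[0,0,2.42],[0,0,2.42]],"turn":[0,0,0,0,0]}'
python3 -c "
from h import *
print(go([.6226,.0064,.134]))"
python3 -m crank '{"travel":[[0,0,0],[0,0,0],[0,0,0],[0,0,0],[0,0,0]],"turn":[0,0,0,0,0]}' 5 40
python3 -m crank '{"travel":[[0,0,0],[0,0,0],[0,0,0],[0,0,0],[0,0,0]],"turn":[0,0,0,0,0]}'
python3 -m crank '{"travel":[[0,0,-0.5],[0,0,-1.2],[0,0,-2],[0,0,-2.6],[0,0,-2.6]],"turn":[0,0,0,0,0]}'
python3 -c "
from h import *
s=get_state();print(s['tcp_pos'],s['wrist_force'])
c=read_camera('scene');save(c,'s2.png',(150,60,470,300),2.5)
for p in([.4598,-.0192],[.455,-.0192]): print(go([*p,.245]))"
```

```text
clock: 2.23
tcp_pos: [0.6182, 0.0086, 0.1287]
orientation: [-0.005, 0.171, 0.985, -0.0]
wrist_force: [-1.9, 0.6, -0.6]
finger_gap: 0.0853
[-0.12156233 -0.01558803 -0.13321968]
clock: 2.65
tcp_pos: [0.6238, 0.0065, 0.1362]
orientation: [0.001, 0.172, 0.985, 0.0]
wrist_force: [0.0, -0.2, 0.7]
finger_gap: 0.0251
clock: 3.07
tcp_pos: [0.6236, 0.0063, 0.1358]
orientation: [0.001, 0.172, 0.985, 0.0]
wrist_force: [-0.8, 0.5, 5.4]
finger_gap: 0.014
clock: 3.48
tcp_pos: [0.6253, 0.0062, 0.2444]
orientation: [0.004, 0.172, 0.985, 0.0]
wrist_force: [0.7, -1.1, 0.7]
finger_gap: 0.0137
[0.62525177 0.00617297 0.24438742] [ 0.6545983  -1.10893543  0.70350247]
[ 3.65980613 -1.99146711 -0.10700108]
[ 3.7727362  -2.03204175 -0.10770733]
```

View pics/s2.png

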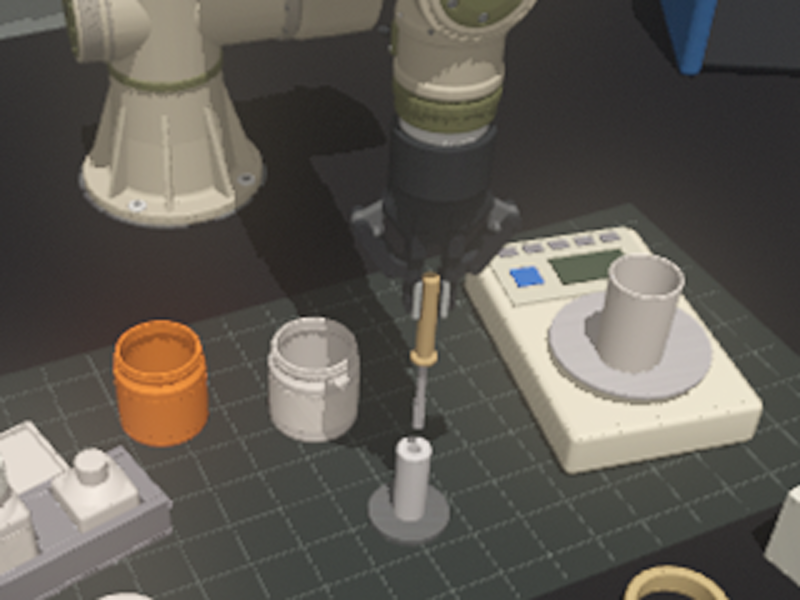

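The spatula is gripped and its blade is clear of the stand (tip at s2 px 418,428, mouth at 414,442). Now to the jar.

```bash

python3 -m crank '{"travel":[[0.9,-0.5,0],[1.8,-1,0],[2.7,-1.5,0],[3.3,-1.8,0],[3.66,-2.0,0]],"turn":[0,0,0,0,0]}'
python3 -m crank '{"travel":[[0,0,0],[0,0,0.5],[0,0,1.1],[0,0,1.6],[0,0,1.9]],"turn":[0,0,0,0,0]}'
python3 -m crank '{"travel":[[0,0,0],[0,0,0],[0,0,0]],"turn":[0,0,0]}'
python3 -c "
from h import *
c=read_camera('scene');save(c,'s3.png',(150,60,470,300),2.5)
print(proj(c,get_state()['tcp_pos'])-[150,60],go([.46,-.0192,.25]))"
```

```text
clock: 3.95
tcp_pos: [0.4537, -0.019, 0.2368]
orientation: [-0.002, 0.172, 0.985, 0.0]
wrist_force: [-0.7, 0.4, -0.5]
finger_gap: 0.0135
clock: 4.37
tcp_pos: [0.4573, -0.019, 0.1594]
orientation: [-0.002, 0.172, 0.985, 0.0]
wrist_force: [0.6, 0.6, -0.4]
finger_gap: 0.0139
clock: 4.62
tcp_pos: [0.4588, -0.0193, 0.1627]
orientation: [0.0, 0.171, 0.985, 0.0]
wrist_force: [0.5, 0.6, -0.5]
finger_gap: 0.0137
[123.95019502 111.6342193 ] [-0.02453615  0.01422521 -2.17192241]
```

View pics/s3.png

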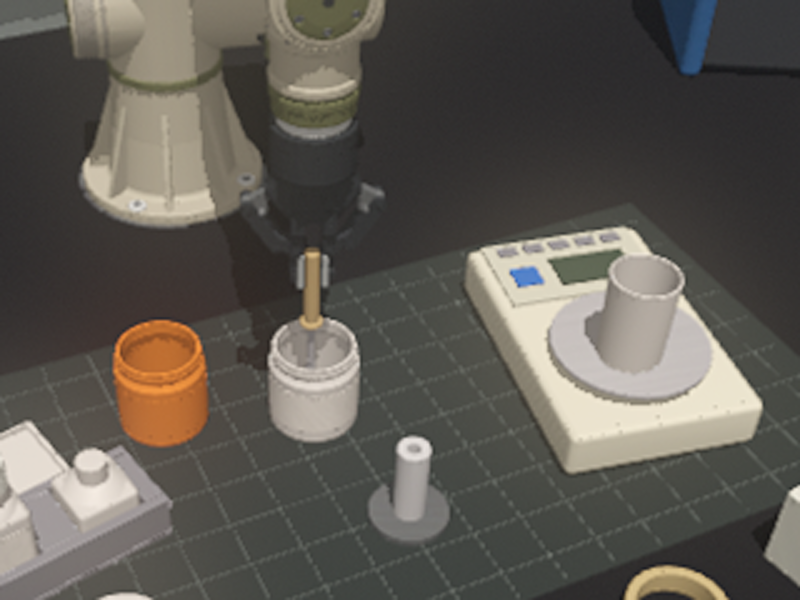

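Blade is well inside the white jar (s3 px 313,350), tip about 55 mm below the rim. Lift out next.

```bash

python3 -m crank '{"travel":[[0,0,-0.5],[0,0,-1.3],[0,0,-2.2],[0,0,-3.1],[0,0,-4.1]],"turn":[0,0,0,0,0]}'
python3 -c "
from h import *
import pickle
S=pickle.load(open('scene.pkl','rb'))
print(ray(S,407.3,170.9,.17),ray(S,275.3,196.5,.092))
c=read_camera('scene');save(c,'s3b.png',(150,60,470,300),2.5)
print(get_state()['tcp_pos'],go([.582,.263,.325]))"
```

```text
clock: 5.08
tcp_pos: [0.4578, -0.0192, 0.3288]
orientation: [0.001, 0.172, 0.985, 0.0]
wrist_force: [1.0, -1.1, -0.3]
finger_gap: 0.0139
[0.58798741 0.25947185 0.17      ] [ 0.46565961 -0.01825053  0.092     ]
[ 0.46064759 -0.01983682  0.33711368] [-0.46172695  7.67959441  0.32291379]
```

```bash

python3 -m crank '{"travel":[[-0.05,0.8,0],[-0.1,1.6,0],[-0.15,2.4,0],[-0.2,3.2,0],[-0.25,4,0]],"turn":[0,0,0,0,0]}'
python3 -m crank '{"travel":[[-0.05,0.9,0],[-0.1,1.8,0],[-0.15,2.6,0],[-0.18,3.2,0],[-0.21,3.68,0]],"turn":[0,0,0,0,0]}'
python3 -m crank '{"travel":[[0,0,0],[0,0,0],[0,0,0]],"turn":[0,0,0]}'
python3 -c "
from h import *
c=read_camera('wrist');save(c,'w2.png',None,1)
s=get_state();p=s['tcp_pos'];print(p,go([.582,.263,.325]),proj(c,[.5796,.2653,.17]),proj(c,[.588,.2595,.17]),proj(c,p-[0,0,.126]))"
```

```text
clock: 5.55
tcp_pos: [0.5225, 0.1294, 0.3276]
orientation: [0.001, 0.172, 0.985, 0.0]
wrist_force: [0.2, -0.7, -0.7]
finger_gap: 0.0139
clock: 5.97
tcp_pos: [0.58, 0.2661, 0.3268]
orientation: [0.001, 0.171, 0.985, 0.001]
wrist_force: [-0.6, -0.8, -0.3]
finger_gap: 0.0141
clock: 6.22
tcp_pos: [0.5792, 0.2633, 0.3268]
orientation: [0.0, 0.172, 0.985, -0.0]
wrist_force: [-0.3, 0.2, -1.2]
finger_gap: 0.014
[0.57910744 0.26289599 0.32705252] [-0.0671324   0.02691757  0.05135933] [287.62866523 197.60109292] [284.43164563 209.22514179] [284.63041116 208.28471552]
```

View pics/w2.png

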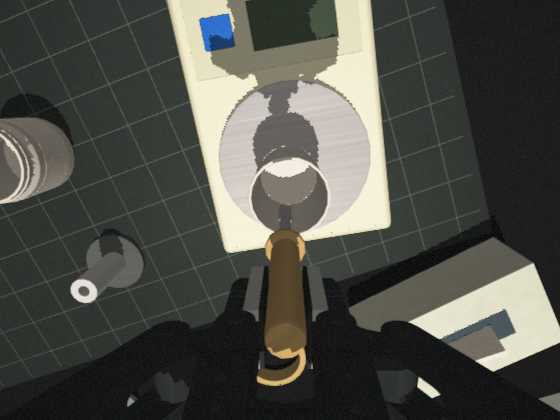

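Wrist view: cup rim centred at about (290,198), blade over its interior at (286,215); the top-view estimate fits. Lower into the cup.

```bash

python3 -m crank '{"travel":[[0,0.1,0],[0,0.1,0.5],[0,0.1,1.2],[0,0.1,1.8],[0,0.1,2.3]],"turn":[0,0,0,0,0]}'
python3 -m crank '{"travel":[[0,0,0.2],[0,0,0.4],[0,0,0.5],[0,0,0.6],[0,0,0.6]],"turn":[0,0,0,0,0]}'
python3 -m crank '{"travel":[[0,0,0],[0,0,0],[0,0,0]],"turn":[0,0,0]}'
python3 -c "
from h import *
c=read_camera('scene');save(c,'s4.png',(310,60,470,240),3.3)"
```

```text
clock: 6.68
tcp_pos: [0.5801, 0.2664, 0.2334]
orientation: [-0.0, 0.172, 0.985, -0.0]
wrist_force: [-0.1, 0.3, -0.4]
finger_gap: 0.0142
clock: 7.1
tcp_pos: [0.5809, 0.2673, 0.2109]
orientation: [0.0, 0.172, 0.985, 0.0]
wrist_force: [-0.5, -0.9, -0.4]
finger_gap: 0.014
clock: 7.35
tcp_pos: [0.581, 0.2675, 0.2113]
orientation: [0.001, 0.172, 0.985, 0.0]
wrist_force: [0.4, 0.1, -0.4]
finger_gap: 0.0139
```

View pics/s4.png

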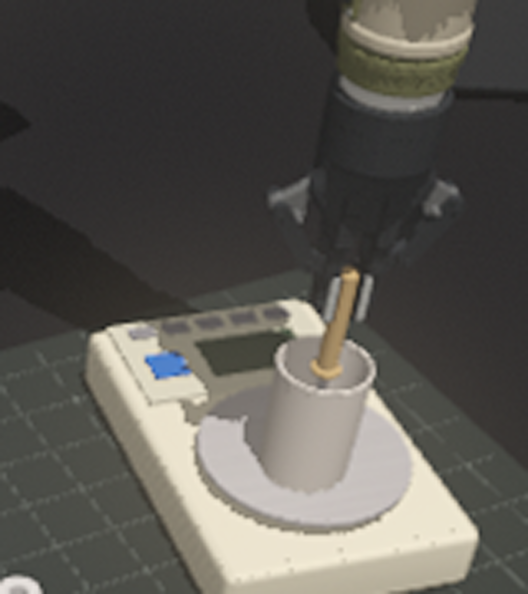

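The spatula stands in the cup, with its collar just inside the rim (s4 px 326,370). Release and rise.

```bash

python3 -m crank '{"travel":[[0,0,0],[0,0,0],[0,0,0],[0,0,0],[0,0,0]],"turn":[0,0,0,0,0]}' 85
python3 -m crank '{"travel":[[0,0,0],[0,0,0],[0,0,0],[0,0,0],[0,0,0]],"turn":[0,0,0,0,0]}'
python3 -m crank '{"travel":[[0,0,-0.3],[0,0,-0.8],[0,0,-1.4],[0,0,-2],[0,0,-2.4]],"turn":[0,0,0,0,0]}'
python3 -m crank '{"travel":[[0,0,0],[0,0,0],[0,0,0],[0,0,0],[0,0,0]],"turn":[0,0,0,0,0]}'
python3 -c "
from h import *
c=read_camera('scene');save(c,'s5.png',(310,60,470,240),3.3)
print(get_state()['tcp_pos'],go([.543,-.3566,.26]))"
```

```text
clock: 7.82
tcp_pos: [0.5806, 0.2674, 0.2106]
orientation: [0.0, 0.172, 0.985, 0.0]
wrist_force: [0.7, 0.1, 0.5]
finger_gap: 0.0738
clock: 8.23
tcp_pos: [0.5805, 0.2674, 0.2105]
orientation: [0.0, 0.172, 0.985, 0.0]
wrist_force: [1.1, -0.2, 0.0]
finger_gap: 0.0849
clock: 8.65
tcp_pos: [0.5809, 0.2674, 0.309]
orientation: [0.001, 0.172, 0.985, 0.001]
wrist_force: [0.4, 0.1, -0.3]
finger_gap: 0.0848
clock: 9.07
tcp_pos: [0.58, 0.2672, 0.305]
orientation: [-0.001, 0.172, 0.985, -0.001]
wrist_force: [-0.6, 0.7, 0.4]
finger_gap: 0.0849
[0.58007449 0.26717595 0.30517985] [ -4.4008303  -14.98832381   1.14146704]
```

View pics/s5.png

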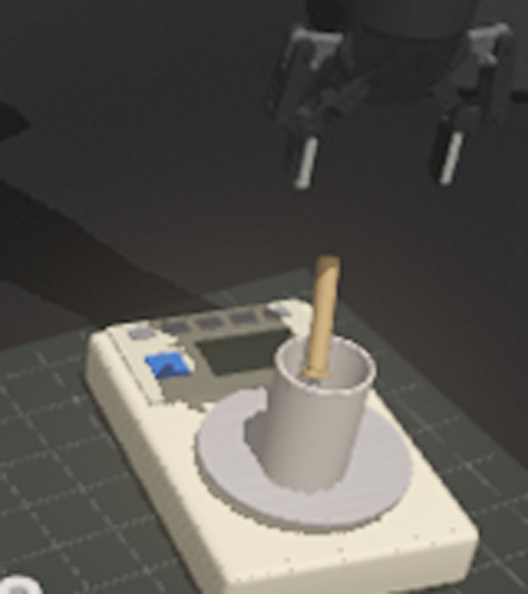

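Spatula stands alone in the upright cup, leaning on the rim. Now move to the hardener bottle.

```bash

python3 -m crank '{"travel":[[-0.2,-0.7,0],[-0.4,-1.5,0],[-0.7,-2.3,0],[-0.9,-3.1,0],[-1.1,-3.75,0]],"turn":[0,0,0,0,0]}'
for i in 1 2; do :; done
python3 -m crank '{"travel":[[-0.2,-0.75,0],[-0.44,-1.5,0],[-0.66,-2.25,0],[-0.88,-3,0],[-1.1,-3.75,0]],"turn":[0,0,0,0,0]}'
python3 -m crank '{"travel":[[-0.2,-0.75,0],[-0.44,-1.5,0],[-0.66,-2.25,0],[-0.88,-3,0],[-1.1,-3.75,0]],"turn":[0,0,0,0,0]}'
python3 -m crank '{"travel":[[-0.2,-0.75,0],[-0.44,-1.5,0],[-0.66,-2.25,0.3],[-0.88,-3,0.7],[-1.1,-3.75,1.1]],"turn":[0,0,0,0,0]}'
python3 -m crank '{"travel":[[0,0,0],[0,0,0],[0,0,0],[0,0,0]],"turn":[0,0,0,0]}'
python3 -c "
from h import *
c=read_camera('wrist');save(c,'w3.png',None,1)
s=get_state();print(s['tcp_pos'],s['joint_pos'],go([.543,-.3566,.26]),proj(c,[.5433,-.3566,.15]))
m=(c['image'].min(2)>200).astype(np.uint8)
n,l,st,ce=cv2.connectedComponentsWithStats(m)
for i in range(1,n):
  if st[i,4]>200: print(st[i],ce[i],ray(c,*ce[i],.15))
"
```

```text
clock: 9.53
tcp_pos: [0.5705, 0.1094, 0.3059]
orientation: [-0.001, 0.172, 0.985, -0.0]
wrist_force: [0.8, 1.4, 0.9]
finger_gap: 0.085
clock: 9.95
tcp_pos: [0.5614, -0.0461, 0.306]
orientation: [-0.0, 0.171, 0.985, 0.0]
wrist_force: [0.6, 0.2, 0.7]
finger_gap: 0.0851
clock: 10.37
tcp_pos: [0.5521, -0.2022, 0.3059]
orientation: [-0.0, 0.172, 0.985, 0.0]
wrist_force: [0.6, -0.3, -0.5]
finger_gap: 0.0851
clock: 10.78
tcp_pos: [0.5431, -0.3584, 0.2618]
orientation: [0.0, 0.172, 0.985, -0.0]
wrist_force: [0.9, 0.5, 0.3]
finger_gap: 0.085
clock: 11.12
tcp_pos: [0.5437, -0.3559, 0.2631]
orientation: [0.0, 0.171, 0.985, 0.0]
wrist_force: [-0.3, -0.9, -0.0]
finger_gap: 0.0849
[ 0.54388942 -0.35578465  0.26346644] [-7.02836967e-01  4.62305205e-01  3.44039828e-01  1.45137248e+00
  3.13608187e-04 -3.59458133e-01] [ 0.01417831 -0.02666995  0.08664704] [284.0932234 212.8701635]
[ 247   75   74   39 1518] [281.57114625  91.4400527 ] [ 0.46617427 -0.33061334  0.15      ]
[ 354  117   64   54 1854] [383.39050701 142.89266451] [ 0.51983242 -0.27766041  0.15      ]
[ 251  183   75   62 3281] [284.91526973 213.06034746] [ 0.54362756 -0.35610109  0.15      ]
[ 344  214   78   72 4376] [382.03519196 249.21046618] [ 0.59325918 -0.2988737   0.15      ]
[   0  287   69   75 2524] [ 25.31022187 331.50752773] [ 0.56592592 -0.57919847  0.15      ]
```

View pics/w3.png

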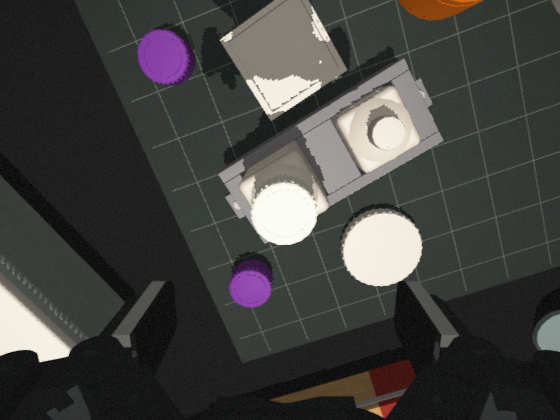

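Wrist view: white cap at (284,212) on the tall bottle, matching the estimate (284,213); purple caps at (165,57) and (250,283) are not meant. Descend and grip.

```bash

python3 -m crank '{"travel":[[0,0,0.5],[0,-0.02,1.2],[0,-0.02,1.9],[0,-0.02,2.5],[0,-0.02,3]],"turn":[0,0,0,0,0]}'
python3 -m crank '{"travel":[[0,0,0.2],[0,0,0.4],[0,0,0.5],[0,0,0.5],[0,0,0.5]],"turn":[0,0,0,0,0]}'
python3 -c "
from h import *
print(go([.5434,-.3565,.123]))"
```

```text
clock: 11.58
tcp_pos: [0.5433, -0.356, 0.1417]
orientation: [0.0, 0.171, 0.985, 0.0]
wrist_force: [0.1, -0.1, -0.6]
finger_gap: 0.0847
clock: 12.0
tcp_pos: [0.5438, -0.3579, 0.1237]
orientation: [0.001, 0.171, 0.985, -0.0]
wrist_force: [0.9, -0.2, -0.8]
finger_gap: 0.0851
[0.02085124 0.02889752 0.01840519]
```

```bash

python3 -m crank '{"travel":[[0,0,0],[0,0,0],[0,0,0],[0,0,0],[0,0,0]],"turn":[0,0,0,0,0]}' 40 60
python3 -m crank '{"travel":[[0,0,0],[0,0,0],[0,0,0],[0,0,0],[0,0,0]],"turn":[0,0,0,0,0]}'
python3 -m crank '{"travel":[[0,0,0.03],[0,0,0.06],[0,0,0.09],[0,0,0.09],[0,0,0.09]],"turn":[0,0,0,0,0]}'
```

```text
clock: 12.42
tcp_pos: [0.5435, -0.3576, 0.1233]
orientation: [0.001, 0.171, 0.985, -0.0]
wrist_force: [0.2, 1.0, 3.5]
finger_gap: 0.0458
clock: 12.83
tcp_pos: [0.5434, -0.3576, 0.1227]
orientation: [0.0, 0.172, 0.985, 0.0]
wrist_force: [1.2, 0.9, 4.9]
finger_gap: 0.0459
clock: 13.25
tcp_pos: [0.5435, -0.3577, 0.1195]
orientation: [0.001, 0.171, 0.985, -0.0]
wrist_force: [0.0, 2.3, 7.6]
finger_gap: 0.0459
```

```bash

python3 -m crank '{"travel":[[0,0,0.03],[0,0,0.05],[0,0,0.05],[0,0,0.05]],"turn":[0,0,0,0]}'
python3 -c "
from h import *
for i in range(1): s=get_state();print(s['wrist_force'],s['tcp_pos'],s['ft_torque'])"
```

```text
clock: 13.58
tcp_pos: [0.5435, -0.3577, 0.118]
orientation: [0.001, 0.171, 0.985, -0.0]
wrist_force: [-0.6, 2.8, 9.2]
finger_gap: 0.046
[-0.61664029  2.79418582  9.19555777] [ 0.54351778 -0.35771812  0.1179853 ] [0.45033436 0.02050782 0.02510558]
```

```bash

python3 -m crank '{"travel":[[0,0,0.01],[0,0,0.01],[0,0,0.01],[0,0,0.01],[0,0,0.01]],"turn":[-0.05,-0.13,-0.21,-0.29,-0.36]}'
python3 -c "
from h import *
s=get_state();print(s['wrist_force'],s['ft_torque'],s['joint_pos'][5])"
```

```text
clock: 14.0
tcp_pos: [0.5437, -0.3588, 0.118]
orientation: [0.001, -0.009, 1.0, -0.001]
wrist_force: [-0.5, -0.8, 10.5]
finger_gap: 0.0458
[-0.46451085 -0.83955748 10.49703093] [ 0.0566389  -0.00786111 -0.01106656] -0.7246071507912558
```

```bash

python3 -m crank '{"travel":[[0,0,0],[0,0,0],[0,0,0],[0,0,0],[0,0,0]],"turn":[-0.08,-0.16,-0.24,-0.32,-0.38]}'
python3 -m crank '{"travel":[[0,0,0],[0,0,0],[0,0,0],[0,0,0],[0,0,0]],"turn":[-0.08,-0.16,-0.24,-0.34,-0.34]}'
python3 -c "
from h import *
s=get_state();print(s['wrist_force'],s['ft_torque'],s['joint_pos'][5])"
```

```text
clock: 14.42
tcp_pos: [0.5439, -0.3591, 0.1181]
orientation: [0.001, -0.198, 0.98, -0.002]
wrist_force: [0.6, -0.5, 9.4]
finger_gap: 0.0459
clock: 14.83
tcp_pos: [0.544, -0.3592, 0.1181]
orientation: [0.001, -0.361, 0.933, -0.002]
wrist_force: [0.5, -0.7, 9.4]
finger_gap: 0.0459
[ 0.48440913 -0.71026848  9.43015582] [-0.08811682 -0.04049209  0.04188909] -1.4449831685789476
```

```bash

python3 -m crank '{"travel":[[0,0,-0.05],[0,0,-0.12],[0,0,-0.2],[0,0,-0.27]],"turn":[0,0,0,0]}'
python3 -c "
from h import *
s=get_state();print(s['wrist_force'],s['ft_torque'])"
```

```text
clock: 15.17
tcp_pos: [0.5426, -0.3576, 0.1267]
orientation: [-0.0, -0.359, 0.933, 0.0]
wrist_force: [1.1, -1.0, -0.5]
finger_gap: 0.0459
[ 1.14478569 -0.95837001 -0.47900232] [-0.09528148 -0.12072253 -0.01519871]
```

No pull on the bottle, so the cap is free. Lift on.

```bash

python3 -m crank '{"travel":[[0,0,-0.2],[0,0,-0.5],[0,0,-0.9],[0,0,-1.3],[0,0,-1.5]],"turn":[0,0,0,0,0]}'
python3 -m crank '{"travel":[[0,0,0],[0,0,0],[0,0,0],[0,0,0],[0,0,0]],"turn":[0,0,0,0,0]}'
python3 -c "
from h import *
c=read_camera('scene');a=cv2.resize(c['image'][150:350,80:440,::-1],None,fx=2.2,fy=2.2,interpolation=2)
cv2.imwrite('pics/s6.png',a);s=get_state();print(s['tcp_pos'],s['wrist_force'])"
```

```text
clock: 15.58
tcp_pos: [0.5431, -0.3578, 0.1889]
orientation: [0.0, -0.359, 0.933, -0.0]
wrist_force: [0.3, -0.8, -0.1]
finger_gap: 0.0458
clock: 16.0
tcp_pos: [0.5426, -0.3572, 0.186]
orientation: [-0.0, -0.359, 0.933, 0.001]
wrist_force: [-0.5, 0.4, -0.3]
finger_gap: 0.046
[ 0.54272606 -0.35723897  0.186247  ] [-0.66748046  0.16187737 -0.1317381 ]
```

View pics/s6.png

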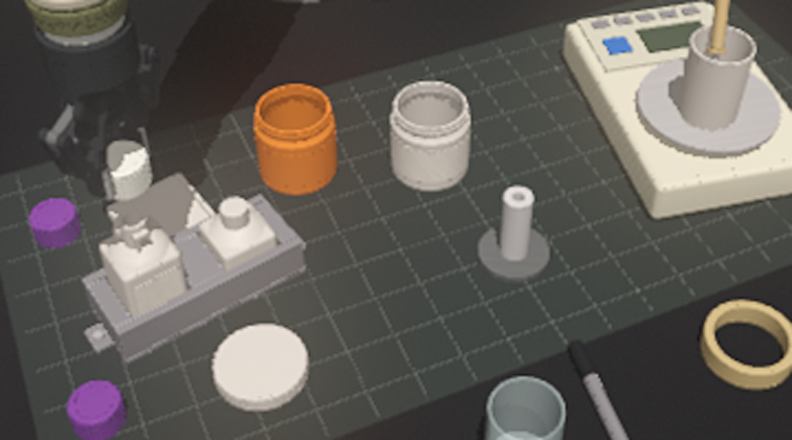

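The cap is held level (s6 px 130,170) above the bare neck (130,235). The bottle is in its rack, the spatula in the cup, and the jar, lid and trays are in place.

```bash
python3 -c "
from h import *
print(hand_in())"
```

```text
the job is handed in; nothing more can be done
None
```

I took the spatula out of its stand and dipped it about 55 mm below the white jar's rim. I then released it in the mixing cup, where it stands leaning on the rim. I pressed the hardener cap down about 5 to 6 mm (9 to 10 N), turned it about 62° counter-clockwise, and lifted it straight up. I handed the job in at about 16 s, and no verdict is reported.

- **Cap:** it came off with no pull on the bottle. It is still gripped at a 46 mm opening and looks level, about 48 mm above the open mouth.
- **Other items:** in the last scene picture the bottle is seated in its rack, the cup is upright with the spatula in it, and the jar, its lid, the trays and the squat bottle look unmoved. I judged all of that by eye, with no measured positions.
- **Disagreement:** rough scene-camera position readings differed from the top view by 4 to 15 mm. Close wrist views of the handle, cup and cap agreed with the top view to about 2 mm, so I used those.

No check failed.

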